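# Flip the job marker of the pulley's tray

### The job

The belt pulley is done, so its job marker must show the round disc: at the tray that holds the pulley, push the hinged paddle over its pivot with the fingertips (pressing its short tab down raises it) until it lies flat on the opposite rest, disc face up. Only push the paddle, do not force it, and do not pick anything up; leave the other tray's marker, the work pieces in the trays, the wrench and the jar where they are.

Things in the scene. Friction and masses are not known exactly. Their poses are not given: they have to be found in the camera images.
- station_a: job station fixed to the bench: dark steel base plate 120 x 220 x 6 mm with a flip marker; joined on its +x side an open painted steel tray with the pulley (130 x 150 mm, 28 high, centre at x = 130 mm). Origin: on the bench under the middle of the marker's pivot; z up, x parallel to the pivot axis towards the tray, y towards the rest where the paddle starts. Two rests, tops 67 mm above the bench, at y = +-90 mm.
- station_a_pivot (a point): middle of the pivot axis of station_a, 70 mm above the bench, between thin upright cheeks at x = +-55 mm (26 mm wide in y, 81 mm high). The paddle is bare aluminium, 4 mm thick, 90 mm wide, its free edge 105 mm from the axis; opposite, in line with it, a tab 50 mm wide reaches 52 mm from the axis and can swing down freely under the pivot.
- marker_a (a joint): paddle angle at station_a. 0: flat on the +y rest, tab to -y, face with raised bar up. Grows as the paddle rises and the tab goes down; pi/2: upright; pi (stop): flat on the -y rest, face with raised disc (56 mm) up. Starts 0 to 0.25. A friction hinge (about 0.06 N m; paddle 80 g) keeps it at any angle where it is left.
- marker_a_edge (a point): middle of the free edge of the paddle of station_a, 105 mm from its pivot axis
- station_b: job station fixed to the bench: dark steel base plate 120 x 220 x 6 mm with a flip marker; joined on its +x side an open painted steel tray with the bearing block (130 x 150 mm, 28 high, centre at x = 130 mm). Origin: on the bench under the middle of the marker's pivot; z up, x parallel to the pivot axis towards the tray, y towards the rest where the paddle starts. Two rests, tops 67 mm above the bench, at y = +-90 mm.
- station_b_pivot (a point): middle of the pivot axis of station_b, 70 mm above the bench, between thin upright cheeks at x = +-55 mm (26 mm wide in y, 81 mm high). The paddle is bare aluminium, 4 mm thick, 90 mm wide, its free edge 105 mm from the axis; opposite, in line with it, a tab 50 mm wide reaches 52 mm from the axis and can swing down freely under the pivot.
- marker_b (a joint): marker of station_b, built like marker_a, same angles and start range; to be left alone
- marker_b_edge (a point): middle of the free edge of the paddle of station_b, 105 mm from its pivot axis
- pulley: loose steel V-belt pulley lying in the tray of station_a, 84 mm across with a V groove, 42 mm high with its hub; origin at the centre of its underside
- bearing: loose steel bearing block in the tray of station_b, foot 90 x 50 mm, 46 mm high; origin at the centre of its underside
- wrench: loose steel wrench, 170 mm long, lying along its x on the bench between the stations; origin at its middle, on the bench
- jar: loose white plastic jar with black cap, 54 mm across, 75 mm high, standing between the trays; origin at the centre of its underside

How it is judged:
By the outcome, as a careful person would: the job done as asked, in the order asked, and still so for the second after the job is handed in, with the robot touching nothing.
It also fails if it takes over 54 s, if anything falls off the work surface, if the arm or the gripper's body presses on something with over 40 N, if the wrist force passes 120 N, or if a joint passes its speed limit or range.

### The arm

A 7-joint arm with a two-finger parallel gripper is mounted at the origin on the work surface. World frame = base frame: x ahead of the robot, y to its left, z up, the work surface at z = 0. Lengths are in m, angles in rad, forces in N, time in s.
With the tool pointing down it reaches from about 0.4 to 0.875 m from the base axis. Payload 19.3 kg.
Tool frame: the origin (TCP) lies midway between the tips of the shut fingers; the grasp point (between the pads) lies 19 mm behind it (bot.pinch_z is the z of the grasp point in the tool frame, in m); z points along the fingers, y is the line along which they close (so a half turn about z gives the same grasp; the last joint's range is limited). The gripper opens to 85 mm and grips with 20 to 120 N. Pads are 22 mm wide; open, the fingers measure 114 mm over their backs; the gripper's body (76 mm by 85 mm) begins 54 mm behind the grasp point. The pads swing forward as they close: fully open they stand 13 mm farther back than shut.
Start: joints at [1.037, 0.521, -0.036, 1.599, 0.021, 1.021, -0.113], TCP at [0.28, -0.559, 0.207] pointing down, gripper open.
Joint ranges: [-2.91, 2.91], [-0.3, 2.13], [-1.5, 1.42], [0.17, 2.43], [-1.26, 4.41], [0.16, 1.93], [-2.52, 2.52]. Speed limits (rad/s): [1.89, 1.89, 2.39, 2.39, 3.01, 3.01, 3.01].

### API

Orientations are given as [roll, pitch, yaw] about the fixed x, y, z axes, in that order (R = Rz(yaw) Ry(pitch) Rx(roll)).
In Python, from workcell import bot gives the robot as it stands. Calls block until the motion is done:
- bot.move_to(position, orientation): joint-space move of the TCP to a pose.
- bot.move_straight(position, attitude=None, velocity=0.15): straight line of the TCP; attitude=None keeps the orientation; velocity is the mean speed in m/s.
- bot.set_joints(angles): joint-space move.
- bot.move_gripper(opening, grasp_force=None): finger opening in m; grasp_force is the grip in N (None keeps the last); returns when the fingers have stopped.
- bot.hold(seconds).
- bot.inverse_kinematics(position, orientation): joint angles nearest the present ones, or None.
- bot.capture(name): name is "side" or "top"; returns (picture, depth): 400x640x3 uint8, blue, green, red; 400x640 float32, m along the optical axis (not along the pixel's ray), 0 where there is no reading.
- bot.calibration(name): a dict with "camera_matrix" (3x3 intrinsics, pixels), "R" (3x3) and "t" (3): a world point X has camera coordinates R X + t. Camera axes: x right, y down, z forward; pixel columns grow to the right and rows downward; lengths in m; the calibration is good to about 2 mm. A picture is of the moment at which its call begins. calibration takes no time and is no camera call.
A pose or a line that the arm cannot do raises bot.PlanningError and nothing moves.
- bot.sign_off(): hands the job in; it is judged then, once.
Readings, each from a call of its own:
- bot.get_t(): time.
- bot.get_joint_positions(): joint angles.
- bot.get_joint_vel(): joint speeds.
- bot.get_joint_efforts(): joint torques, N m.
- bot.get_position(): TCP position.
- bot.get_tcp_rot(): TCP orientation.
- bot.get_wrist_force(): force on the tool from outside, world axes, zero at the start.
- bot.get_wrist_torque(): the same for the moment, N m.
- bot.get_finger_gap(): finger opening in m.
- bot.get_gripper_force(): force on a finger pad.
Only numpy, scipy, OpenCV 4.12 (cv2) and the standard library are available. Lean on these libraries where they do the work, as an engineer would, in place of code of your own. Each camera call takes 0.05 s, during which the arm holds its last target. There are 200 camera calls.

## Working session

There is one attempt and no reset: what is moved stays moved. The work goes in short steps, each a Python script; the robot and the scene stay as the last script left them, time stands still between calls to the robot, and variables do not carry over. Pictures are saved under pics/ and viewed, at most 10 in all, crops included, and the job is handed in when it is done.

```bash
mkdir -p pics; python3 - <<'E'
from workcell import bot
import cv2,numpy as np
for n in("top","side"):
    p,d=bot.capture(n); cv2.imwrite(f"pics/{n}0.png",p); np.save(f"pics/{n}0.npy",d)
    c=bot.calibration(n); print(n,c)
print(bot.get_t())
E
```

```text
top {'camera_matrix': array([[396.36583053,   0.        , 313.71593057],
       [  0.        , 396.36583053, 192.26814377],
       [  0.        ,   0.        ,   1.        ]]), 'R': array([[-0.02569512, -0.99896892, -0.03742798],
       [-0.98062622,  0.03246112, -0.19317996],
       [ 0.19419573,  0.03173908, -0.98044921]]), 't': array([0.09009552, 0.55405243, 0.93582122])}
side {'camera_matrix': array([[367.28375511,   0.        , 320.30546026],
       [  0.        , 367.28375511, 197.41359745],
       [  0.        ,   0.        ,   1.        ]]), 'R': array([[-0.93612606, -0.35156841, -0.00822523],
       [-0.2429335 ,  0.6634199 , -0.70771277],
       [ 0.25426623, -0.66051018, -0.7064524 ]]), 't': array([0.52831317, 0.12769041, 0.80291193])}
0.1
```

View pics/top0.png

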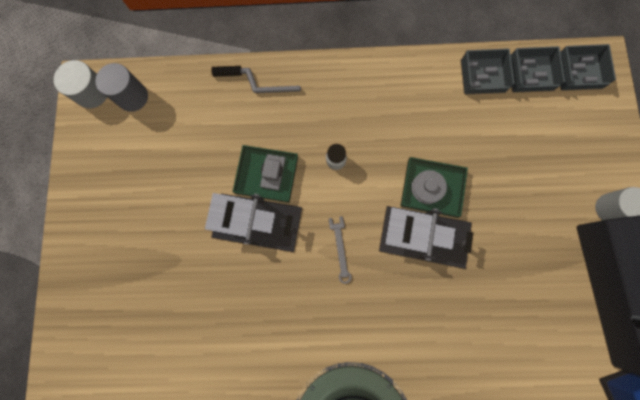

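View pics/side0.png

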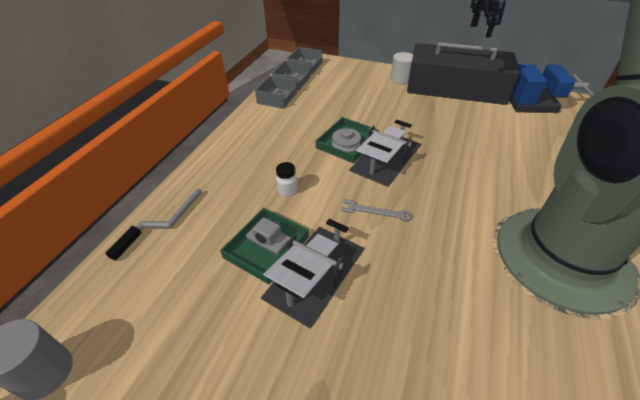

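The pulley is at about (430,187) in the top view, so its station is the right-hand one. The paddle lies to the left (+y) and the tab to the right. I'll enlarge this station and deproject it.

```bash
cat > h.py <<'E'
from workcell import bot
import cv2,numpy as np
def deproj(n,d,u,v):
    c=bot.calibration(n);K=c["camera_matrix"]
    z=d[int(round(v)),int(round(u))]
    return c["R"].T@(z*np.linalg.solve(K,[u,v,1])-c["t"])
def plane(n,u,v,h):
    c=bot.calibration(n);K=c["camera_matrix"];R=c["R"]
    r=R.T@np.linalg.solve(K,[u,v,1]);o=-R.T@c["t"]
    return o+r*(h-o[2])/r[2]
def proj(n,X):
    c=bot.calibration(n);p=c["camera_matrix"]@(c["R"]@np.asarray(X)+c["t"]);return p[:2]/p[2]
def snap(n,f,u0,v0,u1,v1,s):
    p,d=bot.capture(n);cv2.imwrite(f,cv2.resize(p[v0:v1,u0:u1],None,fx=s,fy=s,interpolation=cv2.INTER_CUBIC));return p,d
E
python3 - <<'E'
from h import *
p=cv2.imread("pics/top0.png");d=np.load("pics/top0.npy")
cv2.imwrite("pics/c1.png",cv2.resize(p[150:275,370:490],None,fx=4.8,fy=4.8,interpolation=cv2.INTER_CUBIC))
for u,v in [(395,220),(400,232),(395,240),(420,235),(425,220),(440,235),(450,237),(430,180),(463,245),(460,220)]: print(u,v,deproj("top",d,u,v).round(4))
E
```

```text
395 220 [ 0.4784 -0.1202  0.075 ]
400 232 [ 0.4495 -0.1306  0.0727]
395 240 [ 0.4306 -0.1171  0.075 ]
420 235 [ 0.4412 -0.178   0.0703]
425 220 [ 0.4764 -0.1919  0.0732]
440 235 [ 0.4396 -0.2245  0.0729]
450 237 [ 0.4343 -0.248   0.0715]
430 180 [ 0.5799 -0.2188  0.0471]
463 245 [ 0.4168 -0.2904  0.03  ]
460 220 [ 0.4815 -0.2968  0.0067]
```

View pics/c1.png

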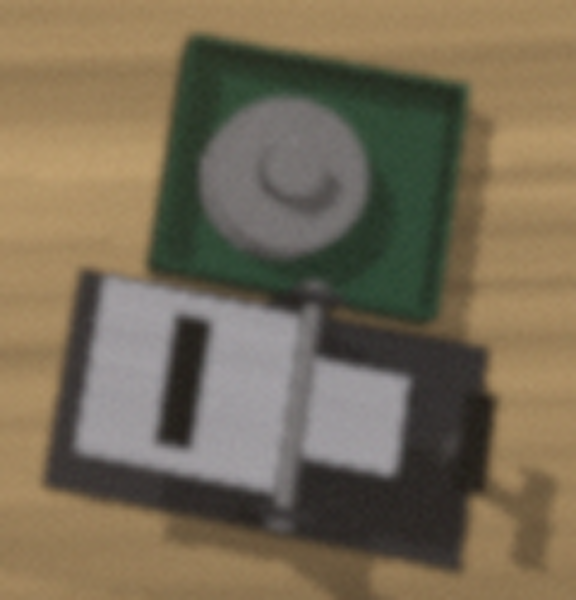

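```bash
python3 - <<'E'
from h import *
P=lambda a,b,h:plane("top",370+a/4.8,150+b/4.8,h)
for n,a,b,h in [("cheek+",314,290,.081),("cheek-",280,523,.081),("fe+",100,278,.074),("fe-",75,453,.074),("tab+",410,375,.072),("tab-",397,475,.072),("base+y+x",83,270,.006),("base+y-x",45,487,.006),("base-y+x",488,347,.006),("base-y-x",460,570,.006)]: print(n,P(a,b,h).round(4))
a,b=P(314,290,.081),P(280,523,.081);print((a+b)/2,np.linalg.norm(a-b),np.arctan2(*(a-b)[[1,0]]))
c=sum(P(*q,.006) for q in[(83,270),(45,487),(488,347),(460,570)])/4;print(c)
E
```

```text
cheek+ [ 0.4977 -0.2165  0.081 ]
cheek- [ 0.384  -0.1905  0.081 ]
fe+ [ 0.5081 -0.1123  0.074 ]
fe- [ 0.421  -0.0945  0.074 ]
tab+ [ 0.4549 -0.2625  0.072 ]
tab- [ 0.406  -0.2515  0.072 ]
base+y+x [ 0.5231 -0.1145  0.006 ]
base+y-x [ 0.4077 -0.0874  0.006 ]
base-y+x [ 0.4749 -0.3259  0.006 ]
base-y-x [ 0.3591 -0.2997  0.006 ]
[ 0.44086744 -0.20346562  0.081     ] 0.11659535615518282 -0.22488665274552314
[ 0.44116645 -0.20685578  0.006     ]
```

The station fit agrees with the given sizes: origin about (0.441,-0.205), yaw about -0.225, free edge at local y=0.104, tab end at -0.053. Next I press the tab down with shut fingers.

```bash
cat >> h.py <<'E'
O=np.array([.441,-.205]);psi=-.225
def W(y,z,x=0.): c,s=np.cos(psi),np.sin(psi); return [O[0]+c*x-s*y,O[1]+s*x+c*y,z]
def go(y,z,v=.08,say=True):
    bot.move_straight(W(y,z),velocity=v)
    if say: print(round(y,3),round(z,3),"F",np.round(bot.get_wrist_force(),1),"t",round(bot.get_t(),1))
E
python3 - <<'E'
from h import *
print(bot.get_tcp_rot())
bot.move_gripper(0.0)
best=None
for yaw in (np.pi/2+psi,psi-np.pi/2):
    q=bot.inverse_kinematics(W(-.047,.13),[np.pi,0,yaw]); print(yaw,q)
    if q is not None:
        m=np.abs(np.array(q)-bot.get_joint_positions()).max()
        if best is None or m<best[0]: best=(m,yaw)
bot.move_to(W(-.047,.13),[np.pi,0,best[1]])
print(bot.get_t(),bot.get_finger_gap())
go(-.047,.08)
for z in np.arange(.07,.024,-.01):
    go(-.045,z,.06)
    if np.linalg.norm(bot.get_wrist_force())>15: break
snap("side","pics/s1.png",320,60,480,200,4.5)
E
```

```text
[-3.14055617e+00  1.17179257e-04  4.63775124e-01]
1.3457963267948965 [ 0.64748073  0.4427821  -0.30934195  1.99043352  0.19543599  0.73646687
 -0.00427348]
-1.7957963267948966 [-0.06955669  0.51763007  0.65021658  2.02574618 -0.45807107  0.74417888
 -2.50419129]
2.1917 0.00023385699204105911
-0.047 0.08 F [ 0.8  0.2 -0.5] t 3.0
-0.045 0.07 F [ 0.1  0.4 -0.2] t 3.3
-0.045 0.06 F [ 0.3 -0.1  0.2] t 3.6
-0.045 0.05 F [ 0.2 -0.2 -0.2] t 3.9
-0.045 0.04 F [ 0.1 -0.3  0.5] t 4.2
-0.045 0.03 F [0.4 0.6 0.8] t 4.5
```

View pics/s1.png

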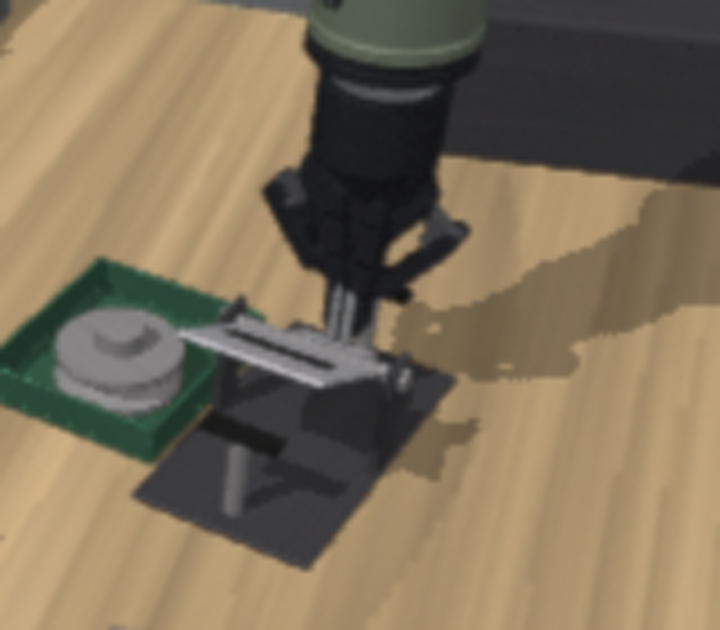

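The tab is down and the paddle stands at about 45–50°. Next I go around to the +y side and push it over.

```bash
python3 - <<'E'
from h import *
go(-.05,.10,.15,0); go(-.05,.25,.2,0); go(.14,.25,.2,0); go(.14,.125,.15)
for y in (.10,.08,.06,.04,.022):
    go(y,.13,.08)
def C(th,dz=0):
    t=np.radians(th); r=.06+.037*np.clip((th-90)/60,0,1)
    return r*np.cos(t)+.003*np.sin(t)+.011, .07+r*np.sin(t)-.003*np.cos(t)+dz
for th in range(95,174,6):
    go(*C(th),.08)
    if np.linalg.norm(bot.get_wrist_force())>15: print("stop");break
snap("side","pics/s2.png",320,60,480,200,4.5)
E
```

```text
0.14 0.125 F [-0.   0.  -0.3] t 8.2
0.1 0.13 F [ 0.4 -0.6  0.2] t 8.8
0.08 0.13 F [-0.5  0.3  0. ] t 9.2
0.06 0.13 F [-0.1 -0.3 -0.1] t 9.7
0.04 0.13 F [0.  0.5 0.6] t 10.1
0.022 0.13 F [-0.2 -0.1 -0.3] t 10.4
0.008 0.133 F [-0.1  0.7  0.4] t 10.8
0.001 0.136 F [0.7 0.3 0.1] t 11.0
-0.007 0.138 F [ 0.3 -0.6 -1.2] t 11.2
-0.015 0.139 F [ 0.5  0.1 -0.1] t 11.5
-0.024 0.14 F [-0.3  0.8  0.3] t 11.8
-0.033 0.139 F [-0.4 -0.5 -0.2] t 12.0
-0.043 0.136 F [ 0.1  0.3 -1. ] t 12.3
-0.052 0.133 F [-0.2  0.9 -0.9] t 12.6
-0.061 0.128 F [-0.9  0.2 -0.5] t 12.8
-0.07 0.122 F [0.2 0.4 0.3] t 13.1
-0.076 0.114 F [0.6 0.4 0.8] t 13.4
-0.08 0.104 F [-0.2 -0.5  0.6] t 13.7
-0.083 0.095 F [-0.9  0.3 -0.2] t 14.0
-0.085 0.085 F [0.5 0.2 0.4] t 14.2
```

View pics/s2.png

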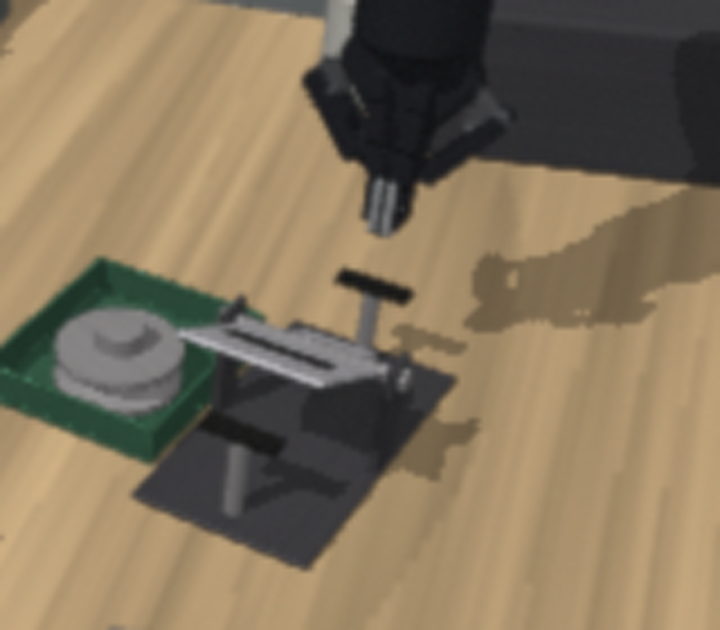

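```bash
python3 - <<'E'
from h import *
print(bot.get_position(),W(-.085,.085),bot.get_tcp_rot(),bot.get_finger_gap())
print("tip px",(proj("side",bot.get_position())-[320,60])*4.5)
p,d=bot.capture("side")
c,s=np.cos(psi),np.sin(psi)
def loc(X): e=X[:2]-O; return np.round([c*e[0]+s*e[1],-s*e[0]+c*e[1],X[2]],4)
for n,u,v in[("edge",250,352),("edge",215,340),("mid",320,345),("rest-",375,288),("rest+",240,432),("tip",382,225),("bar",290,350)]: print(n,loc(deproj("side",d,320+u/4.5,60+v/4.5)))
p,d=snap("top","pics/t2.png",370,150,490,275,4.8)
print("tip px top",(proj("top",bot.get_position())-[370,150])*4.8)
E
```

```text
[ 0.42196434 -0.28768586  0.08463991] [np.float64(0.42203595921880166), np.float64(-0.28785749910086017), 0.085] [-3.14118238e+00 -1.76641518e-04  1.34581104e+00] -0.00016868975584931678
tip px [372.69337628 260.02134302]
edge [0.0026 0.083  0.1148]
edge [0.0215 0.0898 0.1197]
mid [-0.0065  0.0008  0.0737]
rest- [-0.0047 -0.0852  0.0654]
rest+ [-0.0023  0.095   0.0683]
tip [-0.006  -0.0736  0.1176]
bar [-0.0073  0.0495  0.0998]
tip px top [477.18895161 437.91697176]
```

View pics/t2.png

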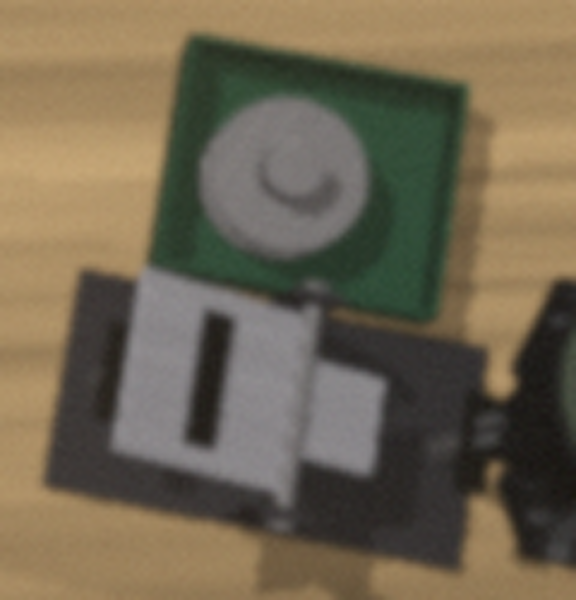

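The fingers passed over the paddle: its angle is only about 30°, with the edge at z≈0.12. The visible fingertips also look higher than the TCP, so I'll measure the tip.

```bash
python3 - <<'E'
from h import *
print(bot.pinch_z)
bot.move_straight(W(-.085,.2),velocity=.2)
p,d=bot.capture("side"); T=bot.get_position()
u0,v0=proj("side",T).round().astype(int);print(u0,v0,T)
for v in range(v0-16,v0+4):
    print(v,[ (round(float(X[2]-T[2]),3)) for X in (deproj("side",d,u,v) for u in range(u0-4,u0+7,2))])
cv2.circle(p,(int(u0),int(v0)),1,(0,0,255),-1)
cv2.imwrite("pics/s3.png",cv2.resize(p[v0-40:v0+20,u0-40:u0+40],None,fx=8,fy=8,interpolation=cv2.INTER_CUBIC))
E
```

```text
-0.0187
410 80 [ 0.42141483 -0.2875295   0.19878255]
64 [-0.122, 0.463, 0.047, 0.049, 0.049, 0.05]
65 [-0.126, 0.042, 0.044, 0.046, 0.046, 0.046]
66 [-0.13, 0.039, 0.043, 0.043, 0.044, 0.044]
67 [-0.134, 0.037, 0.039, 0.042, 0.042, 0.042]
68 [-0.136, 0.034, 0.038, 0.039, 0.039, 0.04]
69 [-0.139, 0.032, 0.036, 0.037, 0.036, 0.036]
70 [-0.145, -0.146, 0.032, 0.033, 0.033, 0.035]
71 [-0.147, 0.028, 0.029, 0.033, 0.03, -0.113]
72 [-0.151, -0.153, 0.026, 0.03, 0.025, -0.116]
73 [-0.156, -0.157, -0.126, 0.024, -0.12, -0.121]
74 [-0.16, -0.16, -0.127, -0.126, -0.127, -0.124]
75 [-0.162, -0.164, -0.131, -0.131, -0.129, -0.129]
76 [-0.167, 0.463, -0.135, -0.133, -0.135, -0.131]
77 [-0.169, -0.172, -0.137, -0.136, -0.138, -0.136]
78 [-0.175, -0.175, -0.141, -0.141, -0.139, -0.139]
79 [-0.178, -0.183, -0.144, -0.141, -0.144, -0.142]
80 [-0.183, -0.186, -0.148, -0.15, -0.147, -0.145]
81 [-0.187, -0.156, -0.152, -0.151, -0.149, -0.148]
82 [-0.188, -0.158, -0.153, -0.154, -0.154, -0.153]
83 [-0.194, -0.161, -0.162, -0.158, -0.157, -0.155]
```

View pics/s3.png

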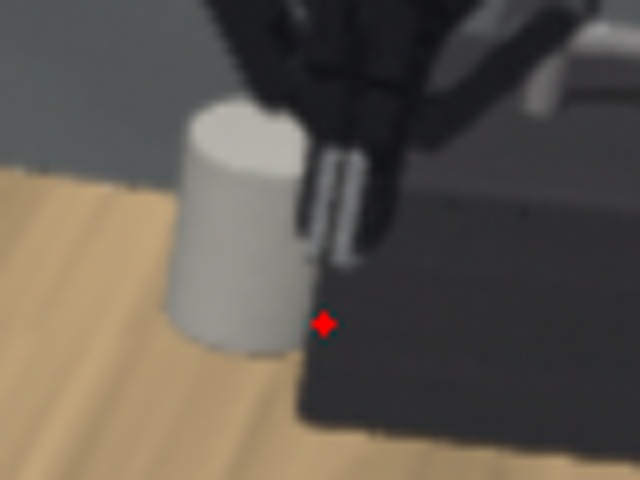

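The real tips stop about 20 mm above the reported TCP, which matches the tab only reaching 30°. I'll apply this offset and push the paddle from its underside along its arc.

```bash
cat >> h.py <<'E'
DZ=.02
def C(th):
    t=np.radians(th); r=.08+.017*np.clip((th-90)/50,0,1)
    return r*np.cos(t)+.003*np.sin(t)+.011, .07+r*np.sin(t)-.003*np.cos(t)-DZ
E
python3 - <<'E'
from h import *
go(-.085,.25,.25,0); go(.15,.25,.25,0); go(.15,.10-DZ,.2)
def stop():
    if np.linalg.norm(bot.get_wrist_force())>12: print("stop"); raise SystemExit
for th in range(30,91,6):
    t=np.radians(th); go(.105*np.cos(t)+.013,.07+.105*np.sin(t)-.025-DZ,.08); stop()
for th in range(94,140,6):
    go(*C(th),.08); stop()
snap("side","pics/s4.png",320,60,480,200,4.5)
E
```

```text
0.15 0.08 F [ 0.8 -0.2  0.7] t 17.6
0.104 0.078 F [0.2 3.5 1.8] t 18.3
0.098 0.087 F [0.8 5.7 3.8] t 18.6
0.091 0.095 F [1.  3.4 3.6] t 18.9
0.083 0.103 F [-0.1  0.3  0.1] t 19.2
0.075 0.11 F [-0.1  0.4 -0.5] t 19.5
0.066 0.116 F [0.3 0.6 0.1] t 19.7
0.056 0.121 F [-0.1 -1.  -0.5] t 20.0
0.045 0.125 F [-0.2 -1.2 -0.2] t 20.3
0.035 0.128 F [ 0.6 -0.1 -0.1] t 20.6
0.024 0.129 F [-0.4  0.5 -0.2] t 20.9
0.013 0.13 F [-0.8 -0.6 -0.5] t 21.2
0.008 0.131 F [ 0.2 -0.8  0.2] t 21.4
-0.001 0.133 F [ 1.1 -0.9  0.8] t 21.7
-0.01 0.133 F [-0.2 -0.7  0.5] t 21.9
-0.019 0.132 F [ 0.9 -0.1  0.3] t 22.2
-0.028 0.13 F [ 0.5 -0.1 -0.4] t 22.5
-0.038 0.128 F [-1.2 -0.3 -0.5] t 22.7
-0.047 0.124 F [ 0.3 -0.3 -0.1] t 23.0
-0.056 0.119 F [ 0.  -0.2  0.5] t 23.3
```

View pics/s4.png

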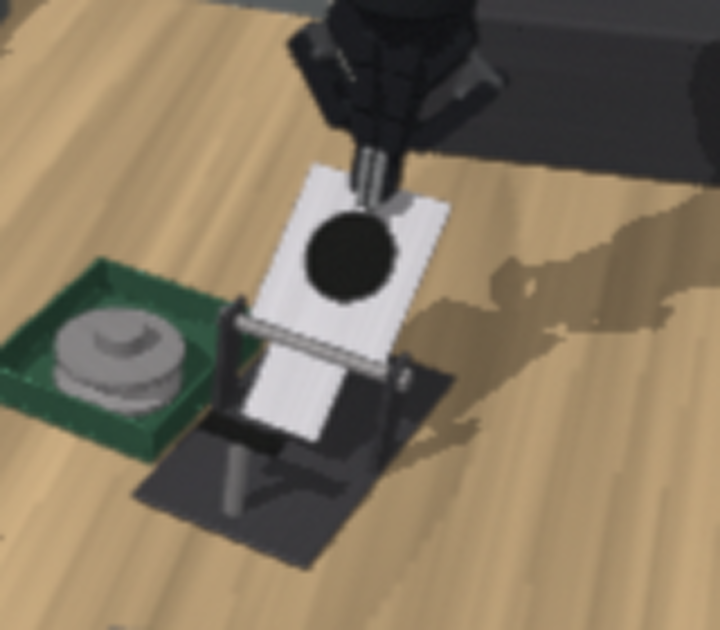

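The paddle is past vertical with the disc facing up, and the fingertips push near its free edge. I'll continue down gently until it meets the rest.

```bash
python3 - <<'E'
from h import *
for th in range(142,174,6): go(*C(th),.08)
z=C(172)[1]
while z>.044:
    z-=.002; go(-.087,z,.03); bot.hold(.1)
    f=np.mean([bot.get_wrist_force()[2] for _ in range(5)]); print(f)
    if f>6: break
go(-.087,.2,.15)
p,d=snap("side","pics/s5.png",320,60,480,200,4.5)
c,s=np.cos(psi),np.sin(psi)
for X in [W(y,.072,x) for y in(-.035,-.06,-.095) for x in(-.035,.038)]:
    u=proj("side",X); print(deproj("side",d,*u)[2].round(4))
E
```

```text
-0.064 0.112 F [-0.1  0.3  0.4] t 23.6
-0.07 0.104 F [0.3 0.3 1. ] t 23.9
-0.075 0.095 F [ 0.7 -0.1 -0. ] t 24.2
-0.079 0.086 F [ 0.6  0.5 -0.1] t 24.4
-0.082 0.076 F [ 0.5  0.9 -1.2] t 24.7
-0.085 0.066 F [0.1 0.  0.9] t 25.0
-0.087 0.064 F [-0.5  0.8  0.1] t 25.2
-0.10808078566949772
-0.087 0.062 F [ 0.3  0.1 -0.3] t 25.6
0.6379396444940761
-0.087 0.06 F [ 0.5 -0.3  0.2] t 25.9
0.24162070088768323
-0.087 0.058 F [1.4 1.1 0.5] t 26.3
-0.8536398780409968
-0.087 0.056 F [-0.   0.8 -0.5] t 26.6
0.1828842027200344
-0.087 0.054 F [-0.1  0.5  0.1] t 27.0
0.7726669510805126
-0.087 0.052 F [ 0.3 -0.3  0. ] t 27.3
0.18909655361704095
-0.087 0.05 F [ 0.6  0.4 -0.1] t 27.7
-1.0405856057962688
-0.087 0.048 F [-0.2  0.3 -0.1] t 28.0
0.6690992946892363
-0.087 0.046 F [-3.8  2.1 17.9] t 28.4
18.443685152648552
-0.087 0.2 F [-0.8  0.2 -0.4] t 29.7
0.0705
0.0721
0.0702
0.0726
0.0714
0.0717
```

View pics/s5.png

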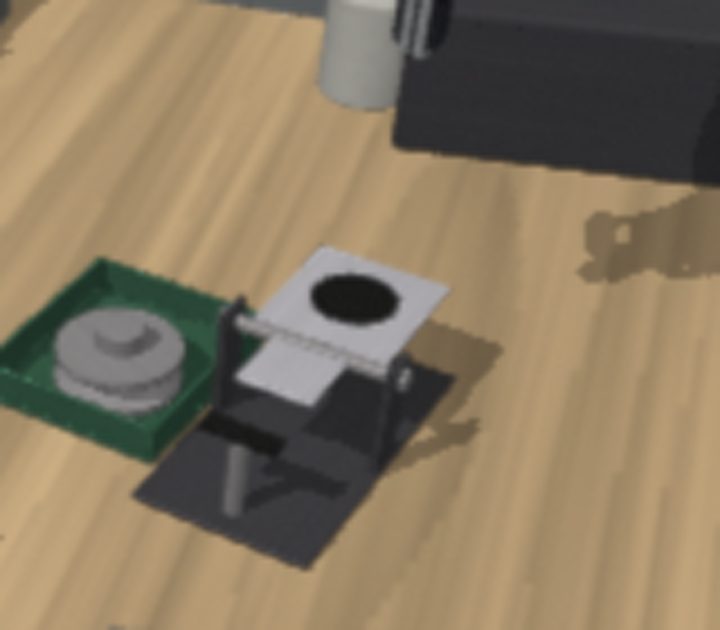

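The paddle lies flat (its surface measures z≈0.071 throughout), disc up, and the robot is clear.

```bash
python3 -c "
from workcell import bot
print(bot.sign_off())"
```

```text
the job is handed in; nothing more can be done
None
```

The pulley station's marker now lies flat on the opposite rest with the disc face up; nothing else was touched, and I handed the job in at about 30 s of the 54 s limit.

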